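# Drift the valve-rack clamp bar into line and drop in its bolt

### The arm

A 6-joint arm with a two-finger parallel gripper is mounted at the origin on the work surface. World frame = base frame: x ahead of the robot, y to its left, z up, the work surface at z = 0. Lengths are in mm, angles in rad, forces in N, time in s.
With the tool pointing down it reaches from about 350 to 850 mm from the base axis. Payload 8.1 kg.
Tool frame: the origin (TCP) lies midway between the tips of the shut fingers; the grasp point (between the pads) lies 19 mm behind it; z points along the fingers, y is the line along which they close (so a half turn about z gives the same grasp; the last joint's range is limited). The gripper opens to 85 mm and grips with 20 to 120 N. Pads are 22 mm wide; open, the fingers measure 114 mm over their backs; the gripper's body (76 mm by 85 mm) begins 54 mm behind the grasp point. The pads swing forward as they close: fully open they stand 13 mm farther back than shut.
Start: joints at [-1.387, 0.13, 1.488, -0, 1.523, -0.085], TCP at [159.365, -578.453, 231.292] pointing down, gripper open.
Joint ranges: [-2.96, 2.96], [-0.89, 2.26], [0.02, 2.5], [-1.34, 4.48], [0, 2.73], [-2.66, 2.66]. Speed limits (rad/s): [2.39, 2.39, 2.79, 3.14, 3.14, 3.14].

### API

Orientations are given as a unit quaternion [x, y, z, w].
In Python, from plant import goto, servo_line, goto_joints, gripper_to, dwell, solve_ik, state, grab_frame, calibration, Unreachable, hand_in, look_for, cut_out gives the robot as it stands. Calls block until the motion is done:
- goto(position, orientation): joint-space move of the TCP to a pose.
- servo_line(position, rot=None, feed=150, guard=None): straight line of the TCP; rot=None keeps the orientation; feed is the mean speed in mm/s. With guard (N) it stops when the force on the tool has changed by that much, and returns True; else False.
- goto_joints(angles): joint-space move.
- gripper_to(opening): opening from 0.0 (shut) to 1.0 (fully open); the grip force is fixed at half the most; returns when the fingers have stopped.
- dwell(seconds).
- solve_ik(position, orientation): joint angles nearest the present ones, or None.
- state(): the state.
- grab_frame(name): name is "scene" or "top"; returns (picture, depth): 400x640x3 uint8, blue, green, red; 400x640 float32, mm along the optical axis (not along the pixel's ray), 0 where there is no reading.
- calibration(name): a dict with "camera_matrix" (3x3 intrinsics, pixels), "distortion" ([k1, k2, p1, p2, k3] as OpenCV has them; the pictures are not rectified), "rvec" (rotation vector, rad) and "tvec" (3), from world to camera coordinates, as OpenCV has them. Camera axes: x right, y down, z forward; pixel columns grow to the right and rows downward; lengths in mm; the calibration is good to about 2 mm. A picture is of the moment at which its call begins. calibration takes no time and is no camera call.
A pose or a line that the arm cannot do raises Unreachable and nothing moves.
- hand_in(): hands the job in; it is judged then, once.
Trained networks look in the newest picture that a camera, given by its name, has taken for a name from the list of things; names that differ only in an ending like _2 or _b are one class to them, and where a whole thing is asked for, a point or a joint stands for the part that bears it (a point fixed in the world has none). Each returns a list of dicts, best first, with "confidence" (0 to 1); they miss things now and then, are a little off and sometimes report something else, mostly with a low value. They report only what shows in the picture. A call takes as long as a camera call.
- look_for(camera, query): "centre" ([column, row] in pixels, amid what is visible of it).
- cut_out(camera, query): "pixels" (400x640 bool, what is visible of it) and "centre" ([column, row] in pixels, amid what is visible of it).
The state is a dict: "time": time; "joint_pos": joint angles; "qvel": joint speeds; "tau": joint torques, N m; "position": TCP position; "tool_rot": TCP orientation; "wrist_force": force on the tool from outside, world axes, zero at the start; "wrist_torque": the same for the moment, N m; "grip_width": opening from 0.0 (shut) to 1.0 (fully open); "gripper_force": force on a finger pad.
Only numpy, scipy, OpenCV 4.12 (cv2) and the standard library are available. Lean on these libraries where they do the work, as an engineer would, in place of code of your own. Each camera call takes 0.05 s, during which the arm holds its last target. There are 200 camera calls.

### The job

The aluminium clamp bar on the analyser's valve rack has slipped round on its centre screw, so its holes no longer line up with those in the steel pads beneath. Take the red-handled drift pin from the blue holder and work it, gently and by feel, down the hole at the bar's yellow end until its collar lies flat on the bar, which draws the holes into line; leave it there, then drop the black-headed clamp bolt fully home in the other hole. Never force the pin or bolt against the bar or pads, and leave the flask, jar and spanner alone.

Things in the scene. Friction and masses are not known exactly. Their poses are not given: they have to be found in the camera images.
- cover: Clamp bar: bright aluminium, 160 x 50 x 10 mm, top face 70.5 mm above the bench. Origin at the centre of its underside; x runs along it to the yellow-striped end, z up. It turns on a fixed centre screw (brass boss 28 mm wide, 9 mm tall) with stiff friction, about 3 N at a hole, and stays where it is left. It has slipped, clockwise or anticlockwise.
- pin_hole (a point): Middle of the mouth, level with the bar's top, of its 18 mm through hole at the yellow end, 52 mm from the screw. Just below, a rigid, fixed steel pad, top 60 mm above the bench, has an 18 mm hole 52 mm deep, also 52 mm from the screw: at the start 8 to 10.5 mm round the screw from this one, to one side or the other. Which side and how far is not measured. Held stiffly off that hole, the pin meets large forces.
- bolt_hole (a point): Middle of the mouth, level with the bar's top, of the bar's other 18 mm hole, at the plain end, 104 mm from pin_hole. Only once the drift pin is home does it line up (within about 1 mm) with the hole in the pad below.
- drift_grip (a point): Drift pin's grip: red cylinder 20 mm wide, 46 mm tall, from 24 mm below to 22 mm above this point; z up along the pin. Below it a steel collar 30 mm wide, 4 mm thick, then a round shank 17 mm wide: straight for 19 mm, tapering over 26 mm to a flat 5 mm tip, 73 mm below this point. About 0.12 kg. Starts upright and loose in one of the holder's places, collar on the holder's top.
- drift_seat (a point): Centre of the underside of the drift pin's collar, 28 mm below drift_grip and 45 mm above the tip; level with the bar's top when the pin is home.
- bolt_grip (a point): Clamp bolt's head: black cylinder 24 mm wide, 40 mm tall, from 22 mm below to 18 mm above this point; z up along the bolt. Below it a steel flange 30 mm wide, 4 mm thick, then a plain, unthreaded shank 15 mm wide, 35 mm long with a 1 mm chamfer, ending 61 mm below this point. About 0.1 kg. Starts upright and loose in the holder's other place.
- bolt_seat (a point): Centre of the underside of the bolt's flange, 26 mm below bolt_grip and 35 mm above the end of the shank; level with the bar's top when the bolt is home.
- holder: Fixed blue plastic holder 60 x 160 x 55 mm with two 20 mm holes 51 mm deep, on its y axis 52 mm either side of its centre. Origin at the centre of its underside.
- flask_mid (a point): Bystander: glass laboratory bottle with a blue cap, 72 mm wide, 150 mm tall; this point is its centre.
- jar_mid (a point): Bystander: amber glass jar with a white cap, 56 mm wide, 75 mm tall; this point is its centre.
- spanner: Bystander: steel spanner 150 mm long lying on the bench.

How it is judged (in metres and radians):
On the way, in this order (a step that is already met when the one before it is completed fails the run):
1. the drift pin is fully home in the hole at the yellow end, its collar on the bar, with the bolt not yet in the bar (horizontal distance between drift_seat and pin_hole below 0.0035 m and z of drift_seat in the frame of pin_hole below 0.003 m and angle between drift_seat's own z axis and vertical below 0.09 rad and horizontal distance between bolt_seat and bolt_hole above 0.03 m), for 0.2 s.
2. the bolt is fully home in the other hole while the pin is still home (horizontal distance between drift_seat and pin_hole below 0.0035 m and z of drift_seat in the frame of pin_hole below 0.003 m and angle between drift_seat's own z axis and vertical below 0.09 rad and horizontal distance between bolt_seat and bolt_hole below 0.0035 m and z of bolt_seat in the frame of bolt_hole below 0.003 m and angle between bolt_seat's own z axis and vertical below 0.12 rad), for 0.2 s.
At the end, for the whole second after the job is handed in: The drift pin stands home in the hole at the bar's yellow end and the bolt in the other hole: each collar or flange underside within 3 mm of the bar's top face and 3.5 mm of the hole's centre, the pin upright within 0.09 rad and the bolt within 0.12 rad; both at rest (all of step 2 and linear speed of each of drift, bolt below 0.02 m/s); the robot touches nothing.
It fails at once if the drift pin is forced: more than 50 N against the bar or a pad (contact force between drift and cover above 50 N or contact force between drift and pad_a above 50 N or contact force between drift and pad_b above 50 N).
It fails at once if the bolt is forced: more than 50 N against the bar or a pad (contact force between bolt and cover above 50 N or contact force between bolt and pad_a above 50 N or contact force between bolt and pad_b above 50 N).
It fails at once if the flask, jar or spanner is moved more than 15 mm (distance of any of flask_mid, jar_mid, spanner from where it was at the start of the episode above 0.015 m).
It also fails if it takes over 72 s, if anything falls off the work surface, if the arm or the gripper's body presses on something with over 40 N, if the wrist force passes 120 N, or if a joint passes its speed limit or range.

## Working session

There is one attempt and no reset: what is moved stays moved. The work goes in short steps, each a Python script; the robot and the scene stay as the last script left them, time stands still between calls to the robot, and variables do not carry over. Pictures are saved under pics/ and viewed, at most 10 in all, crops included, and the job is handed in when it is done.

```bash
ls; mkdir -p pics; cat > h.py <<'E'
import numpy as np, cv2
from plant import *
def cal(n):
    c=calibration(n); K=np.array(c["camera_matrix"],float);d=np.array(c["distortion"],float)
    R=cv2.Rodrigues(np.array(c["rvec"],float))[0];t=np.array(c["tvec"],float).ravel()
    return K,d,R,t
def ray(n,px):
    K,d,R,t=cal(n)
    u=cv2.undistortPoints(np.array(px,float).reshape(-1,1,2),K,d).reshape(-1,2)
    v=np.c_[u,np.ones(len(u))]@R
    return -R.T@t,v
def at_z(n,px,z):
    o,v=ray(n,px); return o+v*((z-o[2])/v[:,2])[:,None]
def with_depth(n,px,depth):
    o,v=ray(n,px); return o+v*np.asarray(depth).reshape(-1,1)
def tri(n1,p1,n2,p2):
    o1,v1=ray(n1,p1);o2,v2=ray(n2,p2);a=v1[0];b=v2[0]
    s=np.linalg.lstsq(np.c_[a,-b],o2-o1,rcond=None)[0]
    A=o1+a*s[0];B=o2+b*s[1];return (A+B)/2,np.linalg.norm(A-B)
E
python3 - <<'E'
from h import *
for n in("scene","top"):
    im,d=grab_frame(n); cv2.imwrite(f"pics/{n}0.png",im)
    K,dd,R,t=cal(n);print(n,(-R.T@t).round(),R[2].round(2),K[0,0])
    for q in("cover","pin_hole","bolt_hole","drift_grip","bolt_grip","holder","flask_mid","jar_mid","spanner"):
        for r in look_for(n,q)[:2]:
            c=r["centre"];i,j=int(c[1]),int(c[0]);print(q,np.round(c,1),round(r["confidence"],2),d[i,j],with_depth(n,[c],[d[i,j]]).round(1))
print(state())
E
```

```text
pics
scene [ 814. -302.  802.] [-0.26  0.42 -0.87] 377.4695020855073
cover [304.9 185.5] 0.96 847.71826 [[532.6  45.1  78.7]]
cover [343.3  96.7] 0.45 958.7063 [[472.5 309.6  95.5]]
pin_hole [305.2 189.8] 0.73 844.3311 [[538.8  37.   76.8]]
bolt_hole [310.4 189.7] 0.83 845.7688 [[548.   44.   75.7]]
drift_grip [243.1 244.5] 0.48 774.30756 [[ 505.9 -142.6   81.6]]
bolt_grip [212.5 283.9] 0.52 712.31274 [[ 515.9 -242.5  102.1]]
holder [233.1 271.2] 0.57 770.4473 [[ 515.5 -195.1   58.1]]
flask_mid [346.1  94.1] 0.78 951.51227 [[477.9 313.7 104.1]]
jar_mid [317.6 365.2] 0.73 666.31415 [[ 761.3 -253.3   75.4]]
spanner [396.3 236.1] 0.64 861.77374 [[758.5  77.7   9.6]]
top [ 377.   29. 1064.] [ 0.24  0.01 -0.97] 481.96521488310896
cover [312.8 236.9] 0.79 995.22833 [[535.4  52.5  78.5]]
pin_hole [314.3 238.6] 0.79 996.0127 [[532.3  49.2  76.9]]
pin_hole [309.7 148.4] 0.7 1116.1079 [[753.   72.6   7.9]]
bolt_hole [313.1 240. ] 0.64 994.38153 [[529.1  51.5  77.8]]
drift_grip [402.2 259.7] 0.51 959.0631 [[ 494.7 -128.3  103.5]]
bolt_grip [451.2 261. ] 0.73 980.0261 [[ 499.7 -231.2   81.8]]
ho
[... 247 characters left out ...]
': 1.0, 'joint_pos': array([-1.38743792e+00,  1.30424545e-01,  1.48821588e+00, -1.73366826e-05,
        1.52299351e+00, -8.54027688e-02]), 'qvel': array([ 0.00094214, -0.00057037, -0.00195267,  0.00147069, -0.00055829,
       -0.00054846]), 'tau': array([ 9.91600318e-04, -5.69341063e+01, -5.00875998e+01,  2.20810994e-04,
        1.10652843e-03,  2.67409894e-05]), 'position': array([ 159.33563984, -578.45352436,  231.26881513]), 'tool_rot': array([ 9.90984452e-01,  1.33976920e-01, -9.65847958e-06, -2.01899985e-05]), 'wrist_force': array([-0.49096804,  1.24845096,  1.41961841]), 'wrist_torque': array([0.0105458 , 0.00703959, 0.01338687]), 'gripper_force': 0.0, 'grip_width': 0.9986979211546899}
```

```bash
python3 - <<'E'
import cv2
a=cv2.imread("pics/top0.png");b=cv2.imread("pics/scene0.png")
cv2.imwrite("pics/a.png",cv2.resize(a[130:330,250:510],None,fx=3,fy=3,interpolation=cv2.INTER_CUBIC))
cv2.imwrite("pics/b.png",cv2.resize(b[140:340,180:440],None,fx=3,fy=3,interpolation=cv2.INTER_CUBIC))
E
```

```text
(no output)
```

View pics/a.png

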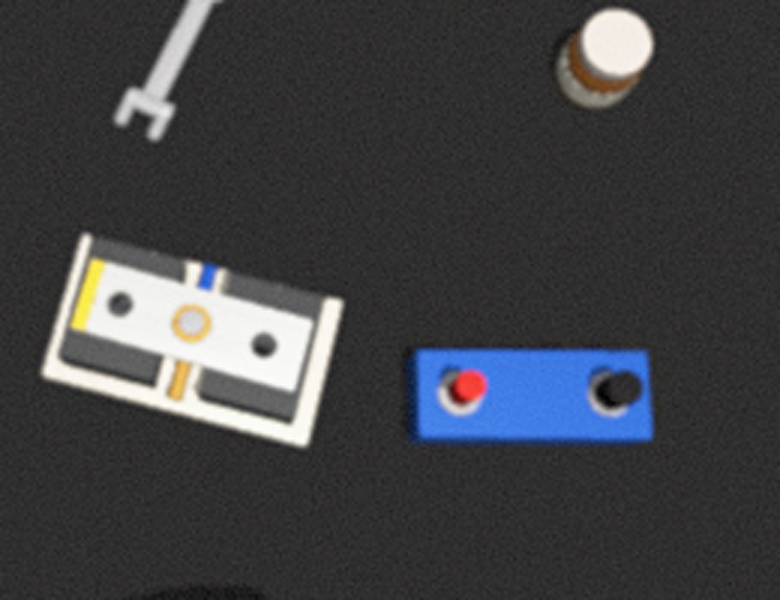

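View pics/b.png

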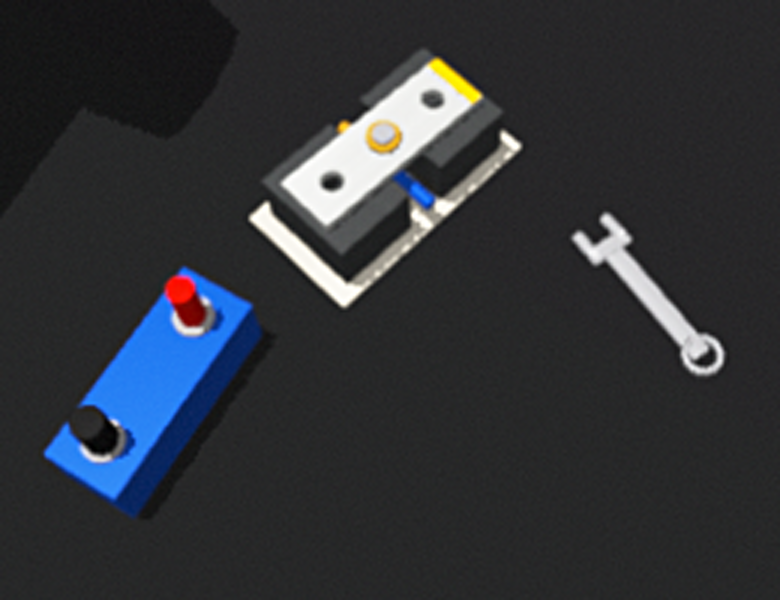

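The top view shows the pin hole at about (290,231) and the bolt hole at about (338,245). The red grip is at about (404,258) and the black head at about (457,260). The bar is within a few degrees of the rack, so I'll look inside the holes for the pad's crescent and measure precisely.

```bash
cat > m.py <<'E'
from h import *
from scipy import ndimage as nd
ims={}
for n in("top","scene"):
    fs=[grab_frame(n) for _ in range(10)]
    im=np.mean([f[0] for f in fs],0); D=np.median([f[1] for f in fs],0); ims[n]=(im,D)
    np.savez(f"avg_{n}.npz",im=im,D=D)
    v,u=np.mgrid[0:400,0:640]; px=np.c_[u.ravel(),v.ravel()]
    P=with_depth(n,px,D.ravel()).reshape(400,640,3); ok=D>0
    for name,c in(("drift",(500,-133)),("bolt",(502,-238))):
        m=ok&(np.hypot(P[...,0]-c[0],P[...,1]-c[1])<35)&(P[...,2]>62)
        zt=np.percentile(P[m][:,2],95); t=m&(abs(P[...,2]-zt)<5)
        print(n,name,m.sum(),"ztop",zt.round(1),t.sum(),P[t].mean(0).round(1))
    m=ok&(abs(P[...,2]-55)<4)&(im[...,0]>90)&(im[...,2]<90)&(abs(P[...,0]-500)<80)
    pts=cv2.convexHull(P[m][:,:2].astype(np.float32));print("holder",m.sum(),cv2.minAreaRect(pts),np.median(P[m][:,2]))
    g=im.mean(2)
    bar=ok&(abs(P[...,2]-70.5)<6)&(g>100)&(np.hypot(P[...,0]-535,P[...,1]-52)<110)
    bar=nd.binary_opening(bar); holes=nd.binary_fill_holes(bar)&~bar
    pts=at_z(n,np.argwhere(bar)[:,::-1],70.5)[:,:2].astype(np.float32);r=cv2.minAreaRect(cv2.convexHull(pts));print("bar",bar.sum(),r,np.median(P[bar][:,2]))
    seed=(g<120)&nd.binary_fill_holes(bar); lab,k=nd.label(seed)
    for i in range(1,k+1):
        a=np.argwhere(lab==i)
        if len(a)<15: continue
        w=(150-g)*(nd.binary_dilation(lab==i,iterations=2)); w=np.clip(w,0,None); cv,cu=nd.center_of_mass(w)
        print("hole",len(a),round(cu,2),round(cv,2),at_z(n,[[cu,cv]],70.5).round(1))
    # yellow & boss
    y=(im[...,2]>150)&(im[...,0]<90)&(im[...,1]>130);a=np.argwhere(y);print("yellow",len(a),at_z(n,[a.mean(0)[::-1]],70.5).round(1))
    o=(290,231) if n=="top" else (324,173); o2=(338,245) if n=="top" else (290,200)
    tiles=[cv2.resize(np.clip(im[b-10:b+11,a-10:a+11]*2.5,0,255).astype(np.uint8),(380,380),interpolation=cv2.INTER_NEAREST) for a,b in(o,o2)]
    ims[n+"t"]=np.hstack(tiles)
cv2.imwrite("pics/holes.png",cv2.resize(np.vstack([ims["topt"],ims["scenet"]]),(600,600)))
E
python3 m.py
```

```text
top drift 114 ztop 106.4 78 [ 498.5 -136.7  105.4]
top bolt 171 ztop 100.3 113 [ 503.  -240.6   99.3]
holder 1760 ((483.55908203125, 32.41253662109375), (62.57590103149414, 606.4480590820312), 4.433338165283203) 55.44093069302215
bar 1670 ((535.2562866210938, 51.00212860107422), (160.04794311523438, 50.87721252441406), 76.87374877929688) 71.18760842636999
hole 36 289.53 230.87 [[546.9 101.9  70.5]]
hole 38 337.41 245.1 [[522.1   0.8  70.5]]
yellow 102 [[538.2 107.   70.5]]
scene drift 161 ztop 107.3 75 [ 499.8 -137.3  106.4]
scene bolt 199 ztop 100.7 116 [ 504.2 -241.6   99.9]
holder 1677 ((490.5993347167969, 22.18438720703125), (62.96017837524414, 581.3765258789062), 2.913032293319702) 56.368103021253546
bar 1269 ((535.4736938476562, 49.49779510498047), (161.59487915039062, 52.3725700378418), 76.81794738769531) 71.47951499100793
hole 27 323.81 172.9 [[547.2 100.8  70.5]]
hole 30 290.16 200.34 [[523.4  -0.6  70.5]]
yellow 168 [[556.1 251.1  70.5]]
```

View pics/holes.png

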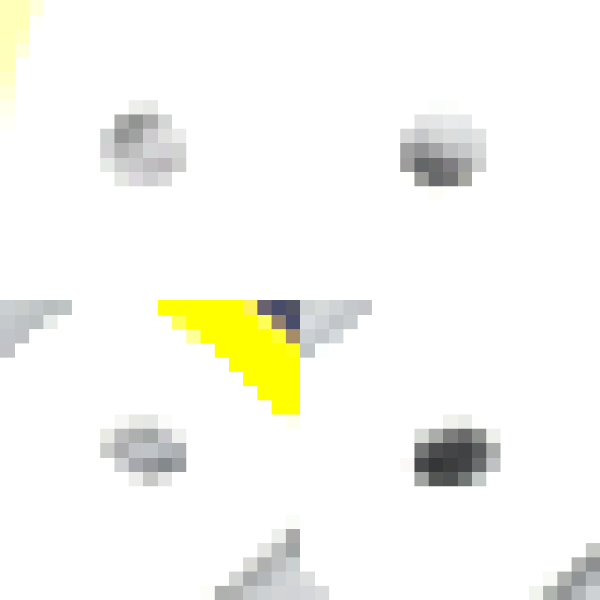

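The pad hole shows dark on the +x side at the pin hole and on the −x side at the bolt hole, and both views agree. The bar therefore has to turn clockwise, moving the pin end toward +x. The measured heights (106 and 100) and spacings (104) match the text, so I'll grasp the pin.

```bash
cat >> h.py <<'E'
def quat(theta):
    a=(theta+np.pi/2)/2; return [np.cos(a),np.sin(a),0,0]
def force(n=6):
    F=[]
    for _ in range(n): F.append(state()["wrist_force"]); dwell(0.01)
    return np.mean(F,0)
E
python3 - <<'E'
from h import *
for th in (0,np.pi):
    for p,a in (((499.2,-137,150),0),((551,100,150),-.3)):
        print(th,a,np.round(solve_ik(p,quat(th+a)) if solve_ik(p,quat(th+a)) is not None else 9,2))
E
```

```text
0 0 [-0.37 -0.04  1.81 -0.    1.37 -0.37]
0 -0.3 [ 0.09  0.08  1.7  -0.    1.37  0.39]
3.141592653589793 0 9
3.141592653589793 -0.3 9
```

```bash
python3 - <<'E'
from h import *
q=quat(0)
goto([499.2,-137,150],q); 
F=force();print(F.round(1))
print(servo_line([499.2,-137,63],feed=80,guard=8), state()["position"].round(1))
gripper_to(0.0)
s=state();print(s["grip_width"],s["gripper_force"],s["wrist_force"].round(1),s["position"].round(1))
servo_line([499.2,-137,68],feed=30);print(force().round(1))
servo_line([499.2,-137,190],feed=120)
goto([551.5,100,190],quat(-.3)); print(force().round(1))
grip=state();print(grip["grip_width"],grip["time"],grip["position"].round(1))
for n in("top","scene"):
    im,d=grab_frame(n);cv2.imwrite(f"pics/{n}1.png",im)
a=cv2.imread("pics/top1.png")[150:290,230:370];b=cv2.imread("pics/scene1.png")[100:240,240:380]
cv2.imwrite("pics/c.png",cv2.resize(np.hstack([a,b]),(800,400),interpolation=cv2.INTER_CUBIC))
E
```

```text
[-0.2 -0.1 -0.3]
False [ 499.7 -137.2   63.7]
0.22118244081449515 58.51093232631683 [0.4 0.6 1.5] [ 499.4 -137.1   63.2]
[-0.   0.1 -1.1]
[-0.1  0.  -1. ]
0.21679194956498288 8.475 [551.4  98.8 189.6]
```

View pics/c.png

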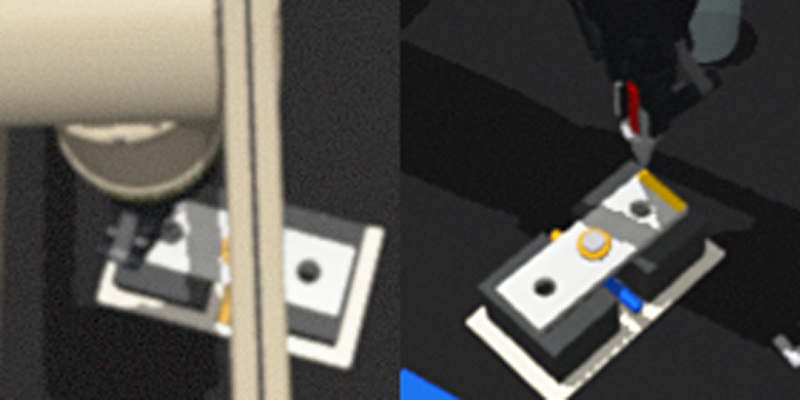

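The scene view shows the pin upright in the fingers above the yellow-end hole. I'll lower it gently, biased toward the pad hole, with a force guard.

```bash
python3 - <<'E'
from h import *
x,y=551.9,100.2
servo_line([x,y,130],feed=100);dwell(.2);F0=force();print(F0.round(2),state()["position"].round(2))
g=servo_line([x,y,108],feed=25,guard=6);s=state()
print(g,s["position"].round(2),(force()-F0).round(2),s["time"])
E
```

```text
[-0.1   0.12 -1.16] [552.46 100.28 130.87]
False [551.57 100.22 107.69] [-3.13  0.95 -0.67] 10.6083
```

```bash
cat > ins.py <<'E'
from h import *
def insert(c,z,zend,F0,t,bias,k=0.15,dz=1.5,zlim=12,tmax=25,guard=15):
    c=np.array(c,float);t0=state()["time"];i=0
    while state()["time"]-t0<tmax:
        F=force(3)-F0; e=F[:2]-bias*t
        step=k*e; n=np.linalg.norm(step); step*=min(1,1.0/max(n,1e-9)); 
        if n>0.08: c=c+step
        if F[2]<zlim and np.linalg.norm(e)<12: z-=dz
        elif F[2]>zlim+8: z+=.5
        hit=servo_line([*c,max(z,zend)],feed=25,guard=guard)
        p=state()["position"]
        if i%3==0 or hit: print(round(state()["time"],1),c.round(2),round(z,1),p.round(2),F.round(1),"t",round(F[:2]@t,1),hit)
        i+=1
        if z<=zend: break
    return c,z
E
python3 - <<'E'
from ins import *
F0=np.array([-.1,.1,-1.1]);t=np.array([.95,-.31])
c,z=insert([551.9,100.2],108,81,F0,t,-2.5)
dwell(.1);print(c,z,state()["position"],(force()-F0).round(1))
E
```

```text
10.9 [551.77 100.15] 106.5 [551.92 100.2  106.58] [-3.2  0.5 -0.8] t -3.2 False
11.8 [552.03 100.27] 102.0 [551.95 100.27 101.8 ] [-1.8  1.   0.4] t -2.1 False
12.6 [552.38 100.23] 97.5 [552.31 100.19  97.25] [-1.5  0.8  0.8] t -1.7 False
13.4 [552.85 100.  ] 93.0 [552.84  99.97  92.87] [-0.8  0.6 -0.7] t -0.9 False
14.2 [553.44  99.72] 88.5 [553.51  99.7   88.43] [-0.9 -0.4 -0.6] t -0.7 False
15.1 [554.37  99.29] 84.0 [554.24  99.3   83.76] [ 0.2 -0.2 -0.8] t 0.2 False
[554.75193927  99.2091778 ] 81.0 [554.70302701  99.17602156  80.88687624] [-1.3  0.6 -0.6]
```

```bash
python3 - <<'E'
from ins import *
F0=np.array([-.1,.1,-1.1]);t=np.array([.93,-.37])
c,z=insert([554.75,99.2],81,78.0,F0,t,-1,dz=.5,zlim=6,tmax=6,guard=8)
print(c,z,state()["position"].round(2),(force()-F0).round(1),state()["time"])
E
```

```text
16.0 [554.75  99.2 ] 80.5 [554.73  99.22  80.52] [-1.2  0.7 -1.3] t -1.4 False
16.9 [554.56  99.17] 79.0 [554.62  99.14  78.97] [-0.4  0.2 -0.2] t -0.5 False
[554.48404388  99.21611152] 78.0 [554.75  99.19  78.66] [-3.3 -0.5  6.7] 17.4583
```

```bash
python3 - <<'E'
from h import *
gripper_to(0.6); servo_line([554.5,99.2,150],feed=120)
gripper_to(1.0)
goto([503.6,-241,150],quat(0))
for n in("top","scene"):
    im,d=grab_frame(n);cv2.imwrite(f"pics/{n}2.png",im)
    print(n,[(np.round(r["centre"],1),round(r["confidence"],2)) for r in look_for(n,"bolt_hole")])
a=cv2.imread("pics/top2.png")[190:290,260:360];b=cv2.imread("pics/scene2.png")[130:230,260:360]
cv2.imwrite("pics/d.png",cv2.resize(np.hstack([a,b]),(800,400),interpolation=cv2.INTER_CUBIC))
print(state()["time"])
E
```

```text
top []
scene [(array([306.2, 191.1]), 0.78)]
20.5667
```

View pics/d.png

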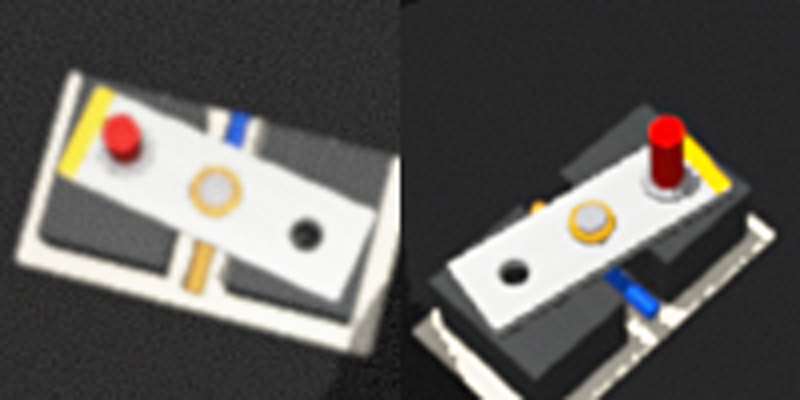

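The pin stands upright with its collar flat on the bar. Both views show the bolt hole open and uniformly dark, at about top (336,249) and scene (288.5,198). Next I'll measure it and fetch the bolt.

```bash
python3 - <<'E'
from h import *
from scipy import ndimage as nd
for n,(u,v) in(("top",(336,249)),("scene",(288,198))):
    g=cv2.imread(f"pics/{n}2.png").mean(2);w=np.zeros_like(g);s=np.s_[v-6:v+7,u-6:u+7];w[s]=np.clip(150-g[s],0,None)
    lab,_=nd.label(w>0);w*=lab==lab[v,u];cv,cu=nd.center_of_mass(w);print(n,(w>0).sum(),cu,cv,at_z(n,[[cu,cv]],70.5).round(1))
p=[503.6,-241]
servo_line([*p,66],feed=80,guard=8); gripper_to(0.0)
s=state();print(s["grip_width"],s["gripper_force"],s["position"].round(2))
servo_line([*p,190],feed=120);dwell(.2);print(force().round(2))
goto([515.6,2,190],quat(-.4));dwell(.2);print(force().round(2),state()["grip_width"],state()["time"])
E
```

```text
top 48 336.2288485348741 248.23524556335116 [[515.5   2.9  70.5]]
scene 35 288.1501413227812 198.06896551724134 [[516.3   1.8  70.5]]
0.26204767122960604 58.71731758117676 [ 503.84 -241.12   66.3 ]
[ 0.16 -0.28 -1.08]
[ 0.11 -0.32 -0.95] 0.26222366766032856 25.0083
```

```bash
python3 - <<'E'
from ins import *
c=[515.7,2.3];servo_line([*c,121],feed=100);dwell(.2);F0=force();print(F0.round(2),state()["position"].round(2))
g=servo_line([*c,109],feed=25,guard=5);s=state();print(g,s["position"].round(2),(force()-F0).round(2))
if not g:
    g=servo_line([*c,103],feed=20,guard=5);print(g,state()["position"].round(2),(force()-F0).round(2))
    if not g:
        c,z=insert(c,103,84,F0,np.array([.93,-.37]),0,dz=1.5,zlim=5,tmax=15,guard=8)
        c,z=insert(c,z,81.2,F0,np.array([.93,-.37]),0,dz=.5,zlim=5,tmax=5,guard=8)
print(c,state()["position"].round(2),(force()-F0).round(2),state()["time"])
E
```

```text
[-0.03  0.24 -0.98] [516.24   2.24 121.79]
False [515.61   2.32 108.86] [ 0.04 -0.19  0.1 ]
False [515.56   2.31 102.81] [ 0.3  -0.12  0.33]
27.6 [515.7   2.3] 101.5 [515.62   2.3  101.4 ] [0.  0.2 0.7] t -0.0 False
28.4 [515.77   2.34] 97.0 [515.66   2.36  96.84] [ 0.5  0.3 -0.6] t 0.3 False
29.2 [515.77   2.34] 92.5 [515.65   2.36  92.35] [0.1 0.1 0.6] t 0.1 False
30.0 [515.64   2.27] 88.0 [515.54   2.3   87.85] [ 0.  -0.2  0.4] t 0.1 False
30.9 [515.72   2.21] 83.5 [515.64   2.22  83.91] [ 0.5 -0.4 -0.3] t 0.6 False
31.1 [515.72   2.21] 83.0 [515.64   2.21  82.89] [ 0.3 -0.3 -0.2] t 0.4 False
32.0 [515.93   2.16] 81.5 [516.04   2.16  81.77] [ 0.7 -0.4  0.2] t 0.8 False
[515.71752411   2.18972706] [516.02   2.19  81.73] [-2.28  0.04  5.72] 32.2833
```

Seated at 81.7 (81.8 expected). I'll release, back off and check.

```bash
python3 - <<'E'
from h import *
gripper_to(0.6); servo_line([515.7,2.2,170],feed=120); goto([400,-200,250],quat(0))
for n in("top","scene"): cv2.imwrite(f"pics/{n}3.png",grab_frame(n)[0])
a=cv2.imread("pics/top3.png")[190:290,260:360];b=cv2.imread("pics/scene3.png")[130:230,260:360]
cv2.imwrite("pics/e.png",cv2.resize(np.hstack([a,b]),(800,400),interpolation=cv2.INTER_CUBIC))
E
```

```text
(no output)
```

View pics/e.png

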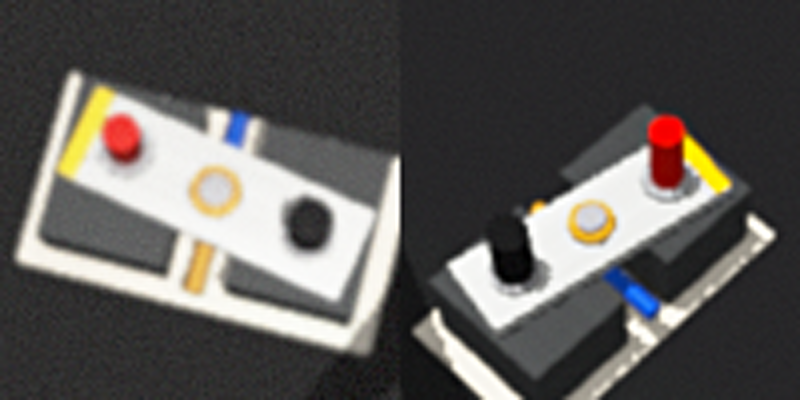

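Both views show the pin and bolt standing upright with collar and flange flat on the bar, and the gripper clear.

```bash
python3 -c "
from plant import *
print(hand_in())"
```

```text
the job is handed in; nothing more can be done
None
```

The job is handed in: the drift pin and clamp bolt are both seated upright in the bar, measured forces stayed under about 7 N, and it took about 34 s of the 72 s allowed; no verdict came back.

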